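# Zero the stall scale and stack the sugar cartons on it

## Task

Get the sugar cartons weighed: raise the display of the scale's control unit to about 100 degrees from shut, so that it leans back just past upright, then, with the platter still empty, press the recessed zero key fully down with the stylus and hang the stylus back in its stand. Then lay every carton flat on the platter, lengthwise along its long middle line and bonded like brickwork: three close together end to end and centred on the platter, the others on top, each bridging the joint between two cartons below it, a sixth bridging the fourth and fifth. Leave the cups, jar and bottle standing where they are.

Things in the scene. Friction and masses are not known exactly. Their poses are not given: they have to be found in the camera images.
- scale_top (a point): Centre of the top face of the bench scale: a low fixed grey base with a flat steel platter 340 mm long (y) by 150 mm (x), its top 50 mm above the table. x and y lie along the platter sides, z up. The cartons go here, in a row along y.
- unit: Fixed white control unit of the scale, 110 mm (x) by 120 mm (y), 42 mm tall without the display; origin under its centre, its -x side is the front and faces roughly to the robot.
- display (a joint): Angle of the fold-down display of the control unit, rad: 0 shut flat over the keys, grows as its front edge is raised, 2.4 fully back. The stiff hinge (0.28 N m) holds it wherever it is left. 1.745 rad is 100 degrees.
- display_hinge (a point): Point on the hinge line of the display, at the far (+x) top edge of the unit, mid-width, 43 mm above the table; the hinge runs along the y axis of the unit and this point has the axes of the unit.
- display_tab (a point): Point in the middle of the graspable part of the tab at the front edge of the display, 132 mm from the hinge line and 6 mm above it when shut. The tab is 16 mm wide (y), 10 mm thick and sticks out 43 mm from the panel edge, reaching 16 mm beyond this point; the panel edge is 27 mm from this point towards the hinge. The panel is 120 mm wide. The axes turn with the display: x along the panel away from the tab towards the hinge, y along the hinge.
- zero_key_mouth (a point): Centre of the mouth of the round well of the zero key, at the top of the keyboard (42 mm above the table), under the shut display. The well is 19 mm across; the top of the key lies 6 mm below the mouth.
- zero_key (a joint): Travel of the zero key, m: 0 up, 0.005 fully down. Spring key, 17 mm across, moves straight down, about 4 N fully down.
- stylus_grip (a point): Middle of the square aluminium grip of the stylus, 14 x 14 mm, 50 mm long, 93 mm above the tip; sides along x and y. The stylus is 116 mm long and hangs upright, tip down, in its stand.
- stylus_collar (a point): Underside of the round collar of the stylus (40 mm across, 6 mm thick), on its axis, 60 mm above the tip and 33 mm below stylus_grip. The collar rests on the top of the stand.
- stylus_tip (a point): Tip of the stylus, the lower end of a round shaft 10 mm thick.
- stand_mouth (a point): Centre of the hole at the top of the stylus stand, a fixed dark steel block 56 x 56 mm, 70 mm tall, with a square hole 24 mm wide right through it.
- carton1_mid (a point): Centre of a sugar carton, white with a brown band, 90 mm long (x) and 42 x 42 mm in section, 0.16 kg nominal; all cartons are alike, four to six of them are there (the rest None).
- carton2_mid (a point): Centre of a sugar carton, white with a brown band, 90 mm long (x) and 42 x 42 mm in section, 0.16 kg nominal; all cartons are alike, four to six of them are there (the rest None).
- carton3_mid (a point): Centre of a sugar carton, white with a brown band, 90 mm long (x) and 42 x 42 mm in section, 0.16 kg nominal; all cartons are alike, four to six of them are there (the rest None).
- carton4_mid (a point): Centre of a sugar carton, white with a brown band, 90 mm long (x) and 42 x 42 mm in section, 0.16 kg nominal; all cartons are alike, four to six of them are there (the rest None).
- carton5_mid (a point): Centre of a sugar carton, white with a brown band, 90 mm long (x) and 42 x 42 mm in section, 0.16 kg nominal; all cartons are alike, four to six of them are there (the rest None).
- carton6_mid (a point): Centre of a sugar carton, white with a brown band, 90 mm long (x) and 42 x 42 mm in section, 0.16 kg nominal; all cartons are alike, four to six of them are there (the rest None).
- cup_a: Bystander: clear plastic drinking cup, 90 mm tall; origin at the middle of its underside.
- cup_b: Bystander: clear plastic drinking cup, 90 mm tall; origin at the middle of its underside.
- sugar_jar: Bystander: glass jar, 80 mm wide, 110 mm tall; origin at the middle of its underside.
- syrup: Bystander: amber bottle, 68 mm wide, 220 mm tall; origin at the middle of its underside.
Things that resemble listed ones, but are neither listed nor needed, are in the scene too. Of the things that look like the part that bears stand_mouth, take the one that is nearest to the robot's base at the start. Leave any blue look-alike of the part that bears carton5_mid alone.

How it is judged:
By the outcome, as a careful person would: the job done as asked, in the order asked, and still so for the second after the job is handed in, with the robot touching nothing.
Of carton1, carton2, carton3, carton4, carton5, carton6 only 4 to 6 are there at a start; the rules pass over those that are not, and their reading is None.
At some moment in a run one of carton1, carton2, carton3, carton4, carton5, carton6 may be knocked a few centimetres aside while the robot is not near it.
It also fails if it takes over 210 s, if anything falls off the work surface, if the arm or the gripper's body presses on something with over 40 N, if the wrist force passes 120 N, or if a joint passes its speed limit or range.

## Robot

A 6-joint arm with a two-finger parallel gripper is mounted at the origin on the work surface. World frame = base frame: x ahead of the robot, y to its left, z up, the work surface at z = 0. Lengths are in mm, angles in rad, forces in N, time in s.
With the tool pointing down it reaches from about 350 to 975 mm from the base axis. Payload 7.1 kg.
Tool frame: the origin (TCP) lies midway between the tips of the shut fingers; the grasp point (between the pads) lies 19 mm behind it; z points along the fingers, y is the line along which they close (so a half turn about z gives the same grasp; the last joint's range is limited). The gripper opens to 88 mm and grips with 3 to 60 N. Pads are 20 mm wide; open, the fingers measure 115 mm over their backs; the gripper's body (75 mm by 178 mm) begins 61 mm behind the grasp point.
Start: joints at [-1.134, 0.423, 1.63, -0, 1.089, -0.019], TCP at [275.127, -561.168, 222.675] pointing down, gripper open.
Joint ranges: [-3, 3], [-0.9, 2.11], [0.09, 2.58], [-1.31, 4.45], [0.11, 2.69], [-2.54, 2.54]. Speed limits (rad/s): [2.39, 2.39, 3.01, 3.14, 3.14, 3.14].

## Interface

Orientations are given as a rotation vector (axis times angle).
In Python, from workcell import ctrl gives the robot as it stands. The module is installed in compiled form; this text tells all that it offers.
- The arm moves only by the tool servo_tool, never from a script. Its argument "increments" is a list of rows, each a list of 7 numbers: the shift along the world's x, y, z in cm, then the turn, a rotation vector about the world's x, y, z in degrees, then the opening, from -1 (shut) to 1 (fully open). A call has 1 to 20 rows; each row is the pose to reach, as a shift and turn from the pose commanded when the call began; what a row does not reach only later rows make up. A row lasts 1/12 s, in which the tool goes at most 41.7 mm and 7.16 degrees, less where a joint would pass 70% of its speed; a pose out of reach is approached as far as the arm can. A call with a gripper value outside its range is refused whole. The fingers move at their own pace and stop on an object; the grip force is fixed at half the most. Time passes only in rows, so rows that repeat a pose let the fingers close. It gives the time, the measured TCP pose, the force, the opening and the grip force at its end, in the units of the state.
- ctrl.get_obs(): the state, without advancing time (a new reading comes with each control period).
- ctrl.get_image(name): name is "side" or "top"; returns a dict with "image" (420x560x3 uint8, red, green, blue), "fx", "fy", "cx", "cy" (pixels), "extrinsics" (4x4, takes a point from camera to world coordinates). Camera axes: x right, y up, looking along -z (the intrinsics and any distortion apply to the point x, -y, -z); pixel columns grow to the right and rows downward; lengths in mm; the calibration is good to about 2 mm. A picture is of the moment at which its call begins. There is no depth.
- ctrl.close_job(): hands the job in; it is judged then, once.
The state is a dict: "t": time; "qpos": joint angles; "qvel": joint speeds; "joint_torque": joint torques, N m; "ee_pos": TCP position; "orientation": TCP orientation; "ft_force": force on the tool from outside, world axes, zero at the start; "moment": the same for the moment, N m; "width": finger opening in mm; "grasp_force": force on a finger pad.
Only numpy, scipy, OpenCV 4.12 (cv2) and the standard library are available. Lean on these libraries where they do the work, as an engineer would, in place of code of your own. Each camera call takes 0.05 s, during which the arm holds its last target. There are 200 camera calls.

## Working session

There is one attempt and no reset: what is moved stays moved. The work goes in short steps, Python scripts to look and compute and a tool call to move; the robot and the scene stay as the last step left them, time stands still between calls to the robot, and variables do not carry over. Pictures are saved under pics/ and viewed, at most 14 in all, crops included, and the job is handed in when it is done.

Besides the shell and the picture viewer there is one more tool, called after "Emit:" as name(argument=value, ...) on one line, values as JSON. servo_tool: Moves the arm, as the interface text tells. Its arguments: {"type":"object","properties":{"increments":{"type":"array","items":{"type":"array","items":{"type":"number"}}}},"required":["increments"]}

```bash
mkdir -p pics; cat > h.py <<'E'
import numpy as np, cv2
from workcell import ctrl
def grab(n,f=None):
    d=ctrl.get_image(n)
    if f: cv2.imwrite('pics/'+f, d['image'][:,:,::-1])
    return d
def ray(d,u,v):
    E=np.array(d['extrinsics']); r=np.array([(u-d['cx'])/d['fx'],-(v-d['cy'])/d['fy'],-1.])
    return E[:3,3],E[:3,:3]@r
def onz(d,u,v,z):
    o,r=ray(d,u,v); return o+r*(z-o[2])/r[2]
def proj(d,p):
    E=np.array(d['extrinsics']); c=E[:3,:3].T@(np.array(p,float)-E[:3,3])
    return d['cx']+d['fx']*c[0]/-c[2], d['cy']-d['fy']*c[1]/-c[2]
def tri(d1,p1,d2,p2):
    o1,r1=ray(d1,*p1);o2,r2=ray(d2,*p2)
    s=np.linalg.lstsq(np.c_[r1,-r2],o2-o1,rcond=None)[0]
    a=o1+r1*s[0];b=o2+r2*s[1]; return (a+b)/2,np.linalg.norm(a-b)
E
python3 - <<'E'
from h import *
import pickle
for n in('top','side'):
    d=grab(n,n+'0.png'); pickle.dump(d,open(n+'0.pkl','wb'))
    print(n,{k:v for k,v in d.items() if k!='image'})
print(ctrl.get_obs())
E
```

```text
top {'fx': 445.011265503188, 'fy': 445.011265503188, 'cx': 283.4302874744076, 'cy': 209.27646550536147, 'extrinsics': array([[-2.30327296e-02,  9.97785449e-01, -6.23994432e-02,
         3.89339185e+02],
       [-9.99708957e-01, -2.34352464e-02, -5.72636224e-03,
        -6.14981001e+01],
       [-7.17602725e-03,  6.22493885e-02,  9.98034828e-01,
         1.66438735e+03],
       [ 0.00000000e+00,  0.00000000e+00,  0.00000000e+00,
         1.00000000e+00]])}
side {'fx': 403.836411344905, 'fy': 403.836411344905, 'cx': 279.25635445794296, 'cy': 209.07240258605282, 'extrinsics': array([[ 9.72416440e-01,  1.47993056e-01, -1.80289554e-01,
         2.16232372e+02],
       [-2.32929233e-01,  6.56742442e-01, -7.17240083e-01,
        -1.16424459e+03],
       [ 1.22572505e-02,  7.39450756e-01,  6.73099056e-01,
         1.11189107e+03],
       [ 0.00000000e+00,  0.00000000e+00,  0.00000000e+00,
         1.00000000e+00]])}
{'t': 0.1, 'qpos': array([-1.13398529e+00,  4.23744176e-01,  1.63058400e+00, -1.17961551e-05,
        1.08859665e+00, -1.89979919e-02]), 'qvel': array([ 3.27293954e-03, -2.14860553e-03, -1.10233428e-03, -9.11915868e-04,
       -1.08324320e-04,  4.97437098e-06]), 'joint_torque': array([ 1.10575671e-03, -5.45607626e+01, -2.74324876e+01,  6.45533390e-02,
        1.87886332e-02, -3.46857485e-05]), 'ee_pos': array([ 274.93376999, -560.73994076,  222.00369001]), 'orientation': array([-3.05908792e+00, -7.09515558e-01,  4.49845846e-04]), 'ft_force': array([ 0.08346972,  0.02731106, -0.18405199]), 'moment': array([-0.00160017, -0.02793058, -0.05057439]), 'grasp_force': 0.0, 'width': 87.89292528640249}
```

View pics/top0.png

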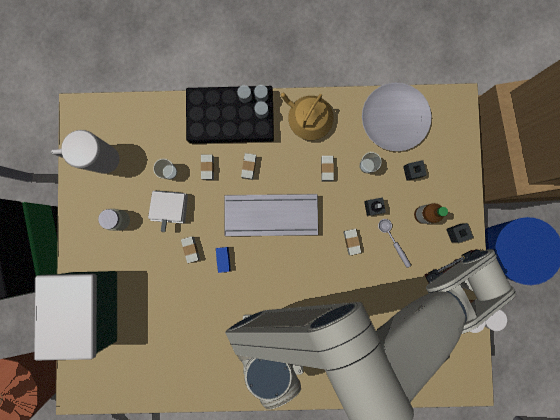

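View pics/side0.png

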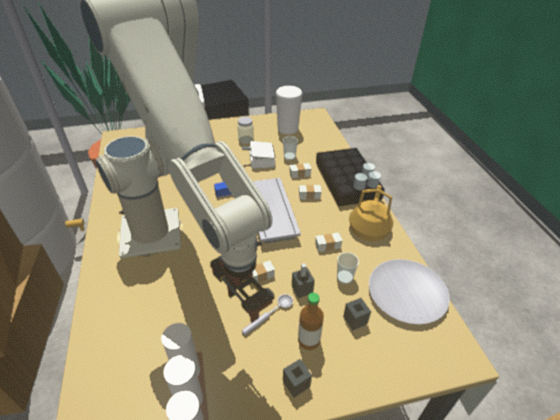

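Top view: the unit is at (167,207), the platter at (271,215), and five cartons are at (207,167), (249,167), (328,168), (191,249) and (353,242). A blue look-alike is at (223,260). There are three stand blocks, at (375,207), (416,171) and (459,233). The first is the nearest to the base and seems to hold the stylus. I'll check that in a close crop.

```bash
python3 - <<'E'
import cv2,numpy as np,pickle
from h import onz,proj
t=pickle.load(open('top0.pkl','rb'));s=pickle.load(open('side0.pkl','rb'))
T=t['image'][:,:,::-1];S=s['image'][:,:,::-1]
c=lambda I,x,y,w,h,k:cv2.resize(I[y:y+h,x:x+w],None,fx=k,fy=k,interpolation=cv2.INTER_CUBIC)
a=c(T,130,145,80,60*2,5)[:600,:400]; b=c(T,350,160,80,60,5);d=c(S,235,120,80,60,5)
cv2.imwrite('pics/crop1.png',np.hstack([a,np.vstack([b,d])]))
for n,u,v,z in [('unit',167,206,45),('platter',271,215,50),('st1',375,207,90),('st2',416,171,70),('st3',459,233,70),('c',207,167,42),('c',249,167,42),('c',328,168,42),('c',191,249,42),('c',353,242,42),('blue',223,260,42)]:
    p=onz(t,u,v,z);print(n,p.round(0),np.hypot(p[0],p[1]).round(),np.round(proj(s,p)))
E
```

```text
unit [513. 373.  45.] 634.0 [261. 152.]
platter [471.  -7.  50.] 471.0 [270. 206.]
st1 [ 488. -377.   90.] 617.0 [301. 271.]
st2 [ 616. -533.   70.] 814.0 [355. 307.]
st3 [ 390. -677.   70.] 781.0 [295. 367.]
c [653. 225.  42.] 691.0 [299. 167.]
c [649.  71.  42.] 653.0 [308. 189.]
c [ 639. -219.   42.] 675.0 [328. 239.]
c [354. 287.  42.] 456.0 [230. 168.]
c [ 366. -302.   42.] 474.0 [259. 269.]
blue [311. 171.  42.] 356.0 [224. 185.]
```

View pics/crop1.png

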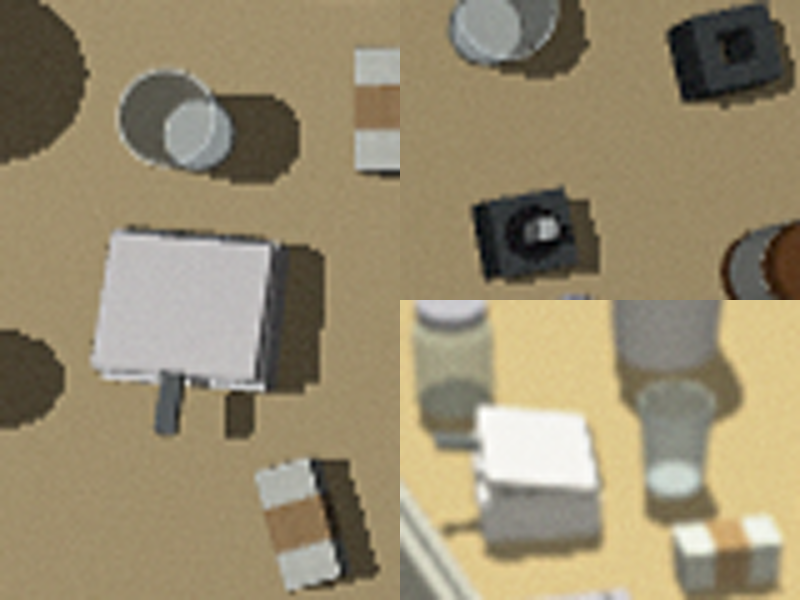

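The crop shows the stylus in the stand at (375,207), as expected. The tab sits at about (163,226) in the top view and (246,148) in the side view, and its shadow is detached, so the display is perhaps not fully shut. I'll triangulate it, and measure the cartons, platter and stylus with masks.

```bash
cat > m.py <<'E'
import pickle
from h import *
def cartons(t):
    hsv=cv2.cvtColor(t['image'],cv2.COLOR_RGB2HSV)
    b=cv2.inRange(hsv,(5,95,60),(20,200,200))
    w=cv2.inRange(hsv,(0,0,150),(179,45,255))
    out=[]
    for c in cv2.findContours(b,cv2.RETR_EXTERNAL,cv2.CHAIN_APPROX_NONE)[0]:
        a=cv2.contourArea(c)
        m=cv2.moments(cv2.drawContours(np.zeros_like(b),[c],-1,1,-1),True)
        if 20<m['m00']<180: out.append((m['m10']/m['m00'],m['m01']/m['m00'],m['m00'],w))
    return out
E
python3 - <<'E'
from m import *
t=pickle.load(open('top0.pkl','rb'));s=pickle.load(open('side0.pkl','rb'))
T=lambda U,V:(130+(U+.5)/5-.5,145+(V+.5)/5-.5)
S=lambda U,V:(235+(U-400+.5)/5-.5,120+(V-300+.5)/5-.5)
for n,a,b in [('BL',(112,231),(585,415)),('BR',(272,241),(598,490)),('FL',(95,373),(478,407)),('FR',(250,384),(487,487)),('tabtip',(168,434),(438,440))]:
    p,e=tri(t,T(*a),s,S(*b));print(n,p.round(),e.round(1))
for u,v,n,w in cartons(t): print(round(u,1),round(v,1),n,onz(t,u,v,42).round())
# platter
hsv=cv2.cvtColor(t['image'],cv2.COLOR_RGB2HSV)
def rect(mask,x0,y0,x1,y1,z,n):
    k=np.zeros_like(mask);k[y0:y1,x0:x1]=mask[y0:y1,x0:x1]
    c=max(cv2.findContours(k,cv2.RETR_EXTERNAL,cv2.CHAIN_APPROX_NONE)[0],key=cv2.contourArea)
    r=cv2.minAreaRect(c); P=np.array([onz(t,*p,z)[:2] for p in cv2.boxPoints(r)])
    print(n,r,P.mean(0).round(1),P.round().tolist(), [np.linalg.norm(P[i]-P[i-1]).round() for i in range(4)],
     [np.degrees(np.arctan2(*(P[i]-P[i-1])[::-1])).round(1) for i in range(4)])
g=cv2.inRange(hsv,(0,0,110),(179,60,255))
rect(g,215,185,330,245,50,'platter')
rect(g,145,185,195,225,45,'panel')
k=cv2.inRange(hsv,(0,0,0),(179,255,70))
rect(k,362,195,387,220,70,'stand')
for (u,v) in [(207,167),(249,167),(328,168),(191,249),(353,242)]:
    m=cv2.inRange(hsv,(0,0,140),(179,45,255))|cv2.inRange(hsv,(5,95,90),(20,200,200))
    rect(m,u-14,v-17,u+14,v+18,42,'carton')
E
```

```text
BL [570. 424.  56.] 4.2
BR [559. 309.  51.] 0.0
FL [468. 431.  75.] 7.2
FR [457. 323.  59.] 5.0
tabtip [422. 377.  80.] 5.6
189.0 249.1 95.0 [354. 295.  42.]
352.1 241.6 110.0 [ 367. -299.   42.]
327.1 167.6 106.0 [ 640. -216.   42.]
206.5 165.7 88.0 [658. 227.  42.]
248.1 165.2 94.0 [656.  74.  42.]
platter ((270.5, 214.5), (41.0, 93.0), 90.0) [472.6  -4.7] [[551.0, 163.0], [543.0, -176.0], [394.0, -172.0], [402.0, 165.0]] [np.float64(149.0), np.float64(339.0), np.float64(149.0), np.float64(337.0)] [np.float64(-0.8), np.float64(-91.4), np.float64(178.4), np.float64(88.7)]
panel ((166.29013061523438, 206.6232147216797), (35.28726577758789, 30.143695831298828), 4.573921203613281) [510.5 375.6] [[462.0, 445.0], [572.0, 435.0], [559.0, 306.0], [449.0, 316.0]] [np.float64(129.0), np.float64(110.0), np.float64(130.0), np.float64(110.0)] [np.float64(84.1), np.float64(-4.8), np.float64(-95.9), np.float64(174.9)]
stand ((375.5, 206.5), (17.0, 21.0), 90.0) [ 491.3 -382.6] [[523.0, -346.0], [521.0, -421.0], [460.0, -419.0], [462.0, -344.0]] [np.float64(61.0), np.float64(75.0), np.float64(61.0)
[... 957 characters left out ...]
, np.float64(88.6)]
carton ((189.08822631835938, 249.8529510498047), (25.46624183654785, 11.884245872497559), 75.96376037597656) [351.1 294.3] [[391.0, 326.0], [401.0, 284.0], [311.0, 263.0], [301.0, 305.0]] [np.float64(93.0), np.float64(43.0), np.float64(93.0), np.float64(43.0)] [np.float64(13.5), np.float64(-77.3), np.float64(-166.5), np.float64(102.7)]
carton ((352.0769348144531, 241.88462829589844), (25.691213607788086, 13.139781951904297), 78.69007110595703) [ 366.4 -298.7] [[408.0, -268.0], [416.0, -315.0], [325.0, -330.0], [316.0, -283.0]] [np.float64(93.0), np.float64(48.0), np.float64(93.0), np.float64(48.0)] [np.float64(9.5), np.float64(-80.0), np.float64(-170.6), np.float64(99.9)]
```

Emit:
servo_tool(increments=[[3,4,2,0,0,7,1],[5,8,5,0,0,14,1],[7,12,7,0,0,21,1],[9,16,7,0,0,28,1],[11,20,7,0,0,35,1],[13,24,7,0,0,42,1],[15,28,7,0,0,49,1],[17,32,7,0,0,56,1],[19,36,7,0,0,63,1],[20,40,7,0,0,70,1],[20.5,44,7,0,0,77,1],[20.5,47,7,0,0,84,1],[20.5,47,7,0,0,90,1],[20.5,47,7,0,0,90,1]])

```text
t: 1.27
ee_pos: [480.2, -86.5, 292.4]
orientation: [-1.648, -2.673, -0.002]
ft_force: [0.4, 0.1, 0.3]
width: 87.8
grasp_force: 0.0
```

Emit:
servo_tool(increments=[[0,4,0,0,0,7,1],[0,8,0,0,0,14,1],[0,12,0,0,0,21,1],[0,16,0,0,0,28,1],[0,20,0,0,0,35,1],[-1,24,0,0,0,42,1],[-2,28,0,0,0,49,1],[-3,32,0,0,0,56,1],[-4,36,0,0,0,58.5,1],[-4.5,40,0,0,0,58.5,1],[-4.5,44,0,0,0,58.5,1],[-4.5,46,0,0,0,58.5,1],[-4.5,46,0,0,0,58.5,1]])

```text
t: 2.35
ee_pos: [435.1, 372.1, 292.2]
orientation: [0.144, 3.138, 0.001]
ft_force: [-1.3, -1.0, 0.1]
width: 87.4
grasp_force: 0.0
```

```bash
python3 - <<'E'
from h import *
import pickle
o=ctrl.get_obs();print(o['ee_pos'],o['qpos'])
for n in('top','side'): pickle.dump(grab(n),open(n+'1.pkl','wb'))
t=pickle.load(open('top1.pkl','rb'));s=pickle.load(open('side1.pkl','rb'))
T=t['image'][:,:,::-1];S=s['image'][:,:,::-1]
c=lambda I,x,y,w,h,k:cv2.resize(I[y:y+h,x:x+w],None,fx=k,fy=k,interpolation=cv2.INTER_CUBIC)
cv2.imwrite('pics/all1.png',np.hstack([T,c(S,225,125,60,60,4)[:, :240][:420] if 0 else cv2.copyMakeBorder(c(S,225,125,60,60,4),0,180,0,0,cv2.BORDER_CONSTANT)]))
E
```

```text
[435.06875863 372.12483968 292.20711464] [ 6.86487840e-01  2.72039638e-01  1.68139195e+00  6.01386547e-04
  1.18759156e+00 -7.92920437e-01]
```

View pics/all1.png

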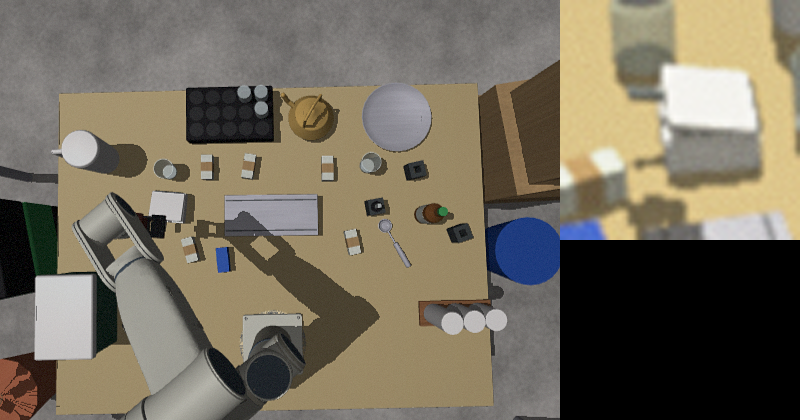

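The top view, with the arm now clear of the table, shows exactly five cartons. The tab is at about (163,227), with its tip in the side view near (243,147.5). I'll refine the hinge and tab estimate.

```bash
python3 - <<'E'
from h import *
import pickle
t=pickle.load(open('top0.pkl','rb'));s=pickle.load(open('side0.pkl','rb'))
# grey tab mask in top
I=t['image'].astype(int);print('top');print(I[216:236,158:170].sum(2)//3)
print('side');J=s['image'].astype(int);print(J[142:154,238:256].sum(2)//3)
for z in (60,76,85): print(z,onz(t,163.3,227.3,z).round(1))
E
```

```text
top
[[193 191 189 189 191 190 194 191 193 190 194 190]
 [191 189 190 192 191 191 194 192 191 192 191 189]
 [184 185 188 189 178 181 184 185 183 193 192 191]
 [157 170 173 170  98 109 141 141 131 183 183 183]
 [197 200 200 166 111  82  83  81  38 128 102 111]
 [126 130 168 165 110  85  86  90  51 213  86  90]
 [137 137 135 132  90  85  89  88  41 156 109 108]
 [137 138 134 120  89  87  87  83  55 140 137 140]
 [134 137 137 120  86  89  88  77  62 139 141 133]
 [130 136 137 105  87  92  87  65  93 140 135 138]
 [136 135 138  96  89  88  91  51 115 140 131 136]
 [135 136 137  95  88  89  91  37 115 134 136 136]
 [134 135 134  88  88  89  90  39 141 137 137 133]
 [134 136 133  94  88  89  89  57 144 136 134 136]
 [136 133 124  81  88  92  86  57 139 136 137 132]
 [135 138 137  90  81  95  91  78 139 138 137 139]
 [134 136 134 135 114 114 120 141 137 133 133 136]
 [134 139 136 137 137 135 137 137 137 133 133 137]
 [131 136 136 137 138 137 136 134 136 138 136 138]
 [135 137 133 134 134 134 137 137 134 135 133 136]]
side
[[169 114 101 110 106 109 115 110 119 112 108 117 186 246 248 245 243 
[... 199 characters left out ...]
6 116 190 243 245 243 243 243]
 [190 173 140 118 115 112 111 112 113 111 117 150 199 235 245 244 244 242]
 [191 188 176 149 128 129 128 124 128 125 131 154 186 220 244 245 243 243]
 [188 190 188 167 127 112 110 114 114 110 113 114 141 195 244 244 244 243]
 [187 190 189 176 134 114 112 107 107 103  96  99 120 182 242 246 242 243]
 [186 187 189 182 167 156 153 149 148 147 143 155 166 193 244 245 243 244]
 [187 186 191 187 182 184 185 186 183 183 178 197 211 208 241 244 244 242]
 [186 189 189 187 187 188 186 188 192 190 186 198 218 227 240 244 244 244]
 [189 186 186 191 189 189 189 187 186 186 186 189 209 226 240 244 244 244]]
60 [434.7 382.8  60. ]
76 [434.2 378.4  76. ]
85 [433.9 375.9  85. ]
```

```bash
python3 - <<'E'
from h import *
import pickle
t=pickle.load(open('top0.pkl','rb'));s=pickle.load(open('side0.pkl','rb'))
print(tri(t,(162.4,231.4),s,(241.5,147.0)))
print(tri(t,(164.0,220),s,(249.3,147.2)))
for z in (55,65,75): print(z,onz(t,162.8,227.2,z).round(1),np.round(proj(s,onz(t,162.4,231.4,z)),1))
E
```

```text
(array([420.93036242, 379.9363381 ,  81.48383149]), np.float64(2.82735519573032))
(array([458.80533912, 375.34096321,  78.06832443]), np.float64(2.7384417708766304))
55 [435.2 386.   55. ] [241. 151.]
65 [434.9 383.2  65. ] [241.  149.5]
75 [434.6 380.4  75. ] [240.9 148. ]
```

Emit:
servo_tool(increments=[[0,0.4,-4,0,0,0,0],[0,0.8,-8,0,0,0,0],[0,0.8,-12,0,0,0,0],[0,0.8,-15,0,0,0,0],[0,0.8,-17,0,0,0,0],[0,0.8,-17,0,0,0,0],[0,0.8,-17,0,0,0,0],[0,0.8,-17,0,0,0,0]])

```text
t: 3.12
ee_pos: [436.2, 376.4, 124.1]
orientation: [0.15, 3.137, 0.002]
ft_force: [0.2, 0.3, 0.9]
width: 43.9
grasp_force: 0.0
```

Emit:
servo_tool(increments=[[0,0.4,-2,0,0,0,0],[0,0.4,-4,0,0,0,0],[0,0.4,-6,0,0,0,0],[0,0.4,-7,0,0,0,0],[0,0.4,-7,0,0,0,0],[0,0.4,-7,0,0,0,-0.3],[0,0.4,-7,0,0,0,-0.5],[0,0.4,-7,0,0,0,-0.8],[0,0.4,-7,0,0,0,-0.8],[0,0.4,-7,0,0,0,-0.8],[0,0.4,-7,0,0,0,-0.8]])

```text
t: 4.03
ee_pos: [435.4, 380.3, 53.2]
orientation: [0.147, 3.138, -0.001]
ft_force: [1.1, -4.0, 2.5]
width: 15.8
grasp_force: 30.0
```

Emit:
servo_tool(increments=[[0.6,-0.06,1.64,0,0,0,-0.8],[1.29,-0.12,3.22,0,0,0,-0.8],[2.18,-0.21,4.7,0,0,0,-0.8],[3.26,-0.31,6.04,0,0,0,-0.8],[4.51,-0.43,7.23,0,0,0,-0.8],[5.89,-0.57,8.25,0,0,0,-0.8],[7.4,-0.71,9.08,0,0,0,-0.8],[9.0,-0.87,9.7,0,0,0,-0.8],[10.68,-1.03,10.11,0,0,0,-0.8],[12.39,-1.2,10.3,0,0,0,-0.8],[14.1,-1.36,10.26,0,0,0,-0.8],[15.8,-1.52,9.99,0,0,0,-0.8],[15.8,-1.52,9.99,0,0,0,-0.8],[15.8,-1.52,9.99,0,0,0,-0.8]])

```text
t: 5.2
ee_pos: [593.3, 365.6, 152.4]
orientation: [-0.149, -3.138, -0.001]
ft_force: [0.1, -0.4, -0.0]
width: 8.7
grasp_force: 0.0
```

```bash
python3 - <<'E'
from h import *
import pickle
o=ctrl.get_obs();print(o['ft_force'],o['moment'],o['width'])
t=grab('top');s=grab('side')
c=lambda I,x,y,w,h,k:cv2.resize(I[y:y+h,x:x+w,::-1],None,fx=k,fy=k,interpolation=cv2.INTER_CUBIC)
cv2.imwrite('pics/disp.png',np.hstack([c(t['image'],135,165,65,65,6),c(s['image'],225,105,65,65,6)]))
E
```

```text
[ 0.13905775 -0.44569019 -0.03528212] [ 0.07624828 -0.18421312  0.0110104 ] 8.739580927148308
```

View pics/disp.png

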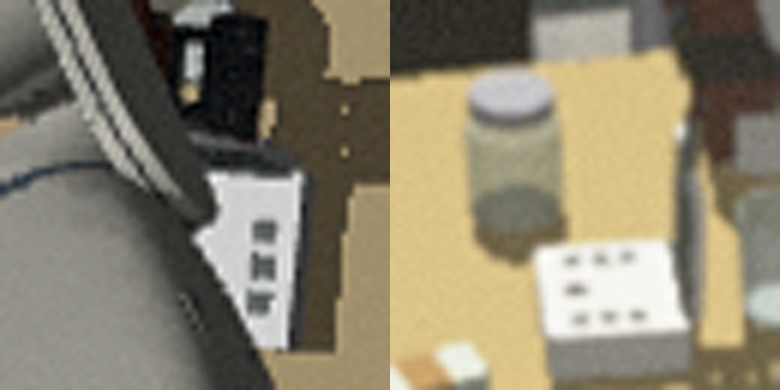

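The tab slipped from the pads near the end. The display stands about upright in the side view, with the panel's top at (683,125) and its foot at (690,315) in the crop. I'll move up and clear to measure the angle.

Emit:
servo_tool(increments=[[0.3,0,3,0,0,0,-0.8],[0.3,0,7,0,0,0,-0.8],[0.3,0,11,0,0,0,-0.6],[-2,-4,12,0,0,0,-0.6],[-5,-8,12,0,0,0,-0.6],[-8,-12,12,0,0,0,-0.6],[-11,-16,12,0,0,0,-0.6],[-13,-20,12,0,0,0,-0.6],[-14,-24,12,0,0,0,-0.6],[-14,-28,12,0,0,0,-0.6],[-14,-30,12,0,0,0,-0.6],[-14,-30,12,0,0,0,-0.6]])

```text
t: 6.3
ee_pos: [450.8, 62.0, 272.7]
orientation: [-0.15, -3.138, 0.002]
ft_force: [-0.3, 0.9, 0.4]
width: 17.2
grasp_force: 0.0
```

```bash
python3 - <<'E'
from h import *
import pickle
t=grab('top');s=grab('side');pickle.dump((t,s),open('d2.pkl','wb'))
c=lambda I,x,y,w,h,k:cv2.resize(I[y:y+h,x:x+w,::-1],None,fx=k,fy=k,interpolation=cv2.INTER_CUBIC)
cv2.imwrite('pics/disp2.png',np.hstack([c(t['image'],135,165,65,65,6),c(s['image'],225,105,65,65,6)]))
E
```

```text
(no output)
```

View pics/disp2.png

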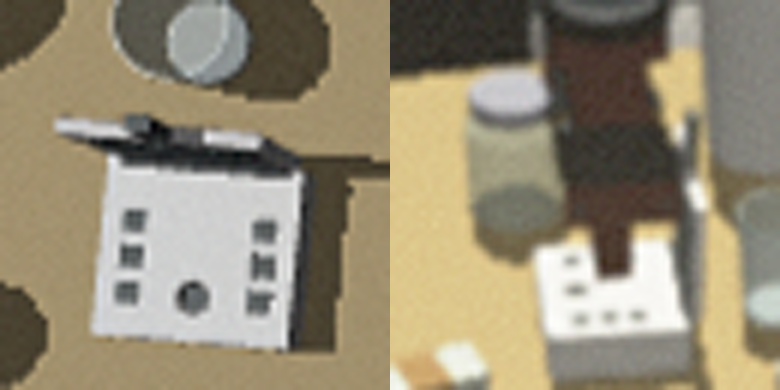

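```bash
python3 - <<'E'
from h import *
import pickle
t,s=pickle.load(open('d2.pkl','rb'))
f=lambda U,V:(135+(U+.5)/6-.5,165+(V+.5)/6-.5)
g=lambda U,V:(225+(U-390+.5)/6-.5,105+(V+.5)/6-.5)
for p in [(58,124),(290,148),(174,136)]: print(onz(t,*f(*p),148).round(1))
print('tab tip',onz(t,*f(147,122),191).round(1), tri(t,f(147,122),s,g(691,117)))
# predicted tab tip in both views vs angle
ex=np.array([.995,-.096,0]);H=np.array([565,367,43.])
for th in (80,85,90,95,100):
    r=np.radians(th);P=lambda L,h,y=0:H+ex*(-L*np.cos(r)+h*np.sin(r))+np.array([.096,.995,0])*y+np.array([0,0,L*np.sin(r)+h*np.cos(r)])
    q=[]
    for p in (P(148,6),P(105,6,60),P(105,6,-60)):
        a=proj(t,p);b=proj(s,p);q+=[((a[0]+.5-135)*6,(a[1]+.5-165)*6),((b[0]+.5-225)*6+390,(b[1]+.5-105)*6)]
    print(th,np.round(q).astype(int).tolist())
print('key',onz(t,*f(192,298),42), onz(t,*f(192,298),36))
# unit top face
c=[f(110,165),f(300,172),f(290,350),f(92,332)];print([onz(t,*p,42)[:2].round(1) for p in c])
E
```

```text
[578.  423.1 148. ]
[561.  290.2 148. ]
[569.5 356.6 148. ]
tab tip [572.6 359.7 191. ] (array([572.3570947 , 359.19747869, 192.88458197]), np.float64(0.010066123377344841))
80 [[132, 172], [653, 119], [51, 159], [653, 126], [259, 174], [673, 212]]
85 [[133, 149], [670, 116], [52, 143], [665, 125], [260, 158], [685, 210]]
90 [[136, 126], [687, 115], [53, 127], [677, 124], [262, 142], [698, 209]]
95 [[138, 103], [705, 115], [55, 111], [689, 125], [263, 126], [710, 209]]
100 [[141, 81], [722, 117], [58, 96], [701, 126], [266, 111], [722, 211]]
key [482.58911036 375.46276784  42.        ] [482.93397224 377.07875998  36.        ]
[array([565.2, 425.2]), array([558.2, 308.8]), array([449.5, 315.9]), array([463.3, 436.6])]
```

The tab tip triangulates to (572,359,193), so the display is at about 91°. It needs another 9° or so. I'll push the panel's front face back with the shut fingers.

Emit:
servo_tool(increments=[[1,4,0,0,0,0,-1],[2,8,0,0,0,0,-1],[3,12,0,0,0,0,-1],[4,16,0,0,0,0,-1],[5,20,0,0,0,0,-1],[6,24,0,0,0,0,-1],[6.9,28,0,0,0,0,-1],[6.9,30.8,-2,0,0,0,-1],[6.9,30.8,-6,0,0,0,-1],[6.9,30.8,-10,0,0,0,-1],[6.9,30.8,-13,0,0,0,-1],[6.9,30.8,-14.3,0,0,0,-1],[6.9,30.8,-14.3,0,0,0,-1],[6.9,30.8,-14.3,0,0,0,-1]])

```text
t: 7.57
ee_pos: [521.8, 375.0, 129.8]
orientation: [-0.146, -3.138, -0.0]
ft_force: [0.2, 0.5, 0.5]
width: 0.7
grasp_force: 0.0
```

Emit:
servo_tool(increments=[[1,-0.1,0,0,0,0,-1],[2,-0.2,0,0,0,0,-1],[2.6,-0.2,0,0,0,0,-1],[3.2,-0.3,0,0,0,0,-1],[3.6,-0.3,0,0,0,0,-1],[3.8,-0.3,0,0,0,0,-1],[3.8,-0.3,0,0,0,0,-1]])

```text
t: 8.15
ee_pos: [560.7, 370.4, 129.8]
orientation: [0.148, 3.138, 0.0]
ft_force: [0.4, -0.2, 0.1]
width: 0.2
grasp_force: 0.0
```

Emit:
servo_tool(increments=[[0.2,0,0,0,0,0,-1],[0.4,0,0,0,0,0,-1],[0.6,0,0,0,0,0,-1],[0.6,0,0,0,0,0,-1]])

```text
t: 8.48
ee_pos: [565.8, 370.2, 129.1]
orientation: [-0.147, -3.137, 0.002]
ft_force: [-3.2, -0.7, 0.5]
width: 0.4
grasp_force: 1.2
```

Emit:
servo_tool(increments=[[0.2,0,0,0,0,0,-1],[0.4,0,0,0,0,0,-1],[0.5,0,0,0,0,0,-1],[0.5,0,0,0,0,0,-1]])

```text
t: 8.82
ee_pos: [571.2, 370.7, 129.3]
orientation: [-0.148, -3.138, -0.0]
ft_force: [-2.1, -1.1, -1.1]
width: 0.4
grasp_force: 1.2
```

Emit:
servo_tool(increments=[[-2,0,0,0,0,0,-1],[-5,0,3,0,0,0,-1],[-8,-1,7,0,0,0,-1],[-10,-5,11,0,0,0,-1],[-10,-9,13,0,0,0,-1],[-10,-13,13,0,0,0,-1],[-10,-17,13,0,0,0,-1],[-10,-21,13,0,0,0,-1],[-10,-25,13,0,0,0,-1],[-10,-29,13,0,0,0,-1],[-10,-31,13,0,0,0,-1],[-10,-31,13,0,0,0,-1]])

```text
t: 9.82
ee_pos: [472.2, 55.8, 260.6]
orientation: [0.154, 3.134, -0.002]
ft_force: [0.2, -0.1, 0.7]
width: 0.5
grasp_force: 0.0
```

```bash
python3 - <<'E'
from h import *
import pickle
t=grab('top');s=grab('side');pickle.dump((t,s),open('d3.pkl','wb'))
c=lambda I,x,y,w,h,k:cv2.resize(I[y:y+h,x:x+w,::-1],None,fx=k,fy=k,interpolation=cv2.INTER_CUBIC)
cv2.imwrite('pics/disp3.png',np.hstack([c(t['image'],135,165,65,65,6),c(s['image'],225,105,65,65,6)]))
E
```

```text
(no output)
```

View pics/disp3.png

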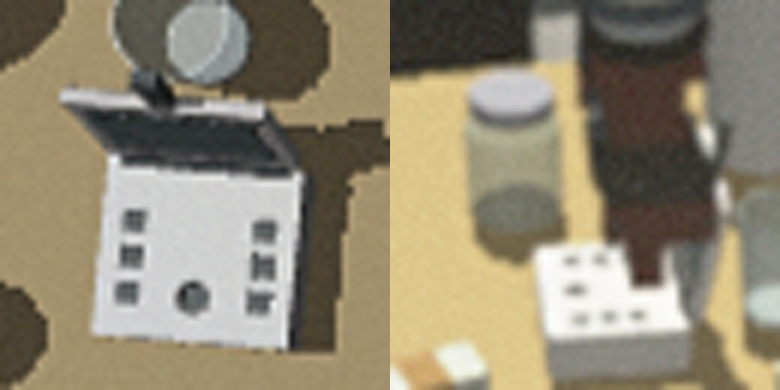

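The display now reads about 101°: the tab tip at (147,74) compares with (141,81) predicted for 100°. Next is the stylus position. The zero key at about (167,214.5) in the top view gives a mouth at (482.6,375.5).

```bash
python3 - <<'E'
from h import *
import pickle
t=pickle.load(open('top0.pkl','rb'));s=pickle.load(open('side1.pkl','rb'))
g=t['image'].astype(int).sum(2)//3
print(g[198:216,366:386])
w=s['image'].astype(int).sum(2)//3
u,v=proj(s,(488,-380,126));print(u,v);u,v=int(u),int(v);print(u-12,v-8);print(w[v-8:v+26,u-12:u+12])
t,_=pickle.load(open('d3.pkl','rb'));g=t['image'].astype(int).sum(2)//3;print(g[207:221,160:174])
E
```

```text
[[133 130 130 132 127 127 129 124 124 105  89  86  67  50  50  47  58 129
  132 132]
 [126 127 121 123  84  85  86  66  51  47  51  54  55  54  49  54  53  90
  126 126]
 [ 69  75  51  49  53  51  47  56  51  51  49  50  55  58  57  56  55  49
   57  57]
 [ 15  33  53  56  56  54  54  52  37  35  16  16  45  53  51  49  53  58
   66  62]
 [ 29  31  57  58  52  53  52  33  17  27  14  17  16   2  38  49  60  55
   66  58]
 [ 22  30  44  52  55  51  20  26  20  17  27  52  81  79  83  24  53  53
   59  65]
 [ 30  23  41  56  53  35  10  30  22  47  62 100 167 164 158  63  53  54
   59  62]
 [ 22  32  36  60  58  25  28  20  26  86  84  74 166 156 152 104  12  21
   44  63]
 [ 16  28  32  55  58  23  17  11  29  88  79  79 168 157 149  98  11  30
   48  62]
 [ 23  24  28  59  52  20  26  15  29  79  80  86 163 141 105  47  21  22
   30  63]
 [ 18  27  31  49  52  38  14  22  25  52  44  20  23  18   7   9  27  34
   32  61]
 [ 23  29  29  43  54  40  14  19  22  15  15  11  16  14  19  30  54  59
   59  60]
 [ 21  24  24  42  58  57  35  28  22  21  15  23  20  21  35  44  57  54
   54 
[... 4036 characters left out ...]
7 207 208 209 208 209 209 209 209 206 209 208 208]
 [210 208 208 207 208 211 210 206 207 208 208 208 207 207]
 [209 208 210 208 210 201 193 178 198 209 213 204 208 206]
 [209 209 206 212 204 134  72  58 121 195 212 210 211 209]
 [207 209 211 211 161  42 104  99  99 133 210 207 207 207]
 [206 208 208 212 118  46 100  99  96 105 209 210 208 207]
 [209 208 209 211 131  74  97 102  98 128 217 210 210 204]
 [208 209 207 208 173 103 104 107 125 156 210 210 211 208]
 [207 207 208 210 213 196 161 149 200 213 208 210 206 204]
 [207 206 211 207 211 207 215 209 209 210 207 208 207 208]
 [209 209 208 209 208 210 209 208 212 205 209 204 207 207]
 [203 205 203 203 209 210 210 212 209 209 210 211 212 207]]
```

```bash
python3 - <<'E'
from h import *
import pickle
t=pickle.load(open('top0.pkl','rb'));s=pickle.load(open('side1.pkl','rb'))
print(onz(t,379.2,205.3,126),tri(t,(379.2,205.3),s,(303.7,264.6)))
print('stand', onz(t,377,207.2,76)) 
print('key',onz(t,166.5,214.1,42))
# stand yaw via contour of dark block
k=((t['image'].max(2)<75)*255).astype(np.uint8); k[:195]=0;k[222:]=0;k[:,:362]=0;k[:,388:]=0
c=max(cv2.findContours(k,0,1)[0],key=cv2.contourArea);print(cv2.minAreaRect(c))
E
```

```text
[ 491.52409322 -384.3022624   126.        ] (array([ 492.99389045, -384.41894378,  127.19828884]), np.float64(3.165545856352407))
stand [ 488.23020086 -386.70195408   76.        ]
key [483.14560453 375.76438744  42.        ]
((376.0, 206.5), (17.0, 22.0), 90.0)
```

Emit:
servo_tool(increments=[[0.5,-4,0,0,0,-7,0],[1,-8,0,0,0,-14,0],[2,-12,0,0,0,-21,0],[2,-16,0,0,0,-28,0],[2,-20,0,0,0,-35,0],[2,-24,0,0,0,-42,0],[2,-28,0,0,0,-49,0],[2,-32,0,0,0,-56,0],[2,-36,0,0,0,-63,0],[2,-40,-1,0,0,-70,0],[2,-44,-3,0,0,-76,0],[2,-44,-5,0,0,-76,0],[2,-44,-5,0,0,-76,0],[2,-44,-5,0,0,-76,0]])

```text
t: 11.08
ee_pos: [491.5, -378.1, 208.5]
orientation: [-2.045, -2.382, -0.0]
ft_force: [1.0, -0.1, -0.1]
width: 43.6
grasp_force: 0.0
```

Emit:
servo_tool(increments=[[0,-0.3,-3,0,0,0,0],[0,-0.3,-6,0,0,0,0],[0,-0.3,-8,0,0,0,0],[0,-0.3,-8,0,0,0,0],[0,-0.3,-8,0,0,0,0]])

```text
t: 11.5
ee_pos: [492.2, -381.0, 130.4]
orientation: [-2.045, -2.384, -0.0]
ft_force: [0.1, -0.2, 0.6]
width: 43.8
grasp_force: 0.0
```

Emit:
servo_tool(increments=[[0,-0.3,-2,0,0,0,0],[0,-0.3,-4,0,0,0,0],[0,-0.3,-4.6,0,0,0,0],[0,-0.3,-4.6,0,0,0,0],[0,-0.3,-4.6,0,0,0,-0.5],[0,-0.3,-4.6,0,0,0,-1],[0,-0.3,-4.6,0,0,0,-1],[0,-0.3,-4.6,0,0,0,-1],[0,-0.3,-4.6,0,0,0,-1],[0,-0.3,-4.6,0,0,0,-1]])

```text
t: 12.33
ee_pos: [491.4, -385.7, 84.3]
orientation: [2.048, 2.381, 0.0]
ft_force: [-0.5, 0.5, 5.3]
width: 13.8
grasp_force: 30.0
```

Emit:
servo_tool(increments=[[0,0,2,0,0,0,-1],[0,0,5,0,0,0,-1],[0,0,8,0,0,0,-1],[0,0,11,0,0,0,-1],[0,3,11,0,0,7,-1],[0,7,11,0,0,14,-1],[0,11,11,0,0,21,-1],[0,15,11,0,0,28,-1],[0,19,11,0,0,35,-1],[0,23,11,0,0,42,-1],[0,27,11,0,0,49,-1],[0,31,11,0,0,56,-1],[0,35,11,0,0,63,-1],[0,39,11,0,0,70,-1],[0,42,11,0,0,77,-1],[0,44,11,0,0,84,-1],[0,44,11,0,0,87,-1],[0,44,11,0,0,87,-1]])

```text
t: 13.83
ee_pos: [490.9, 55.9, 193.6]
orientation: [0.161, -3.137, 0.0]
ft_force: [0.2, 1.2, -0.8]
width: 13.8
grasp_force: 30.0
```

Emit:
servo_tool(increments=[[0,3,0,0,0,0,-1],[0,7,0,0,0,0,-1],[0,11,0,0,0,0,-1],[-0.5,15,0,0,0,0,-1],[-0.8,19,0,0,0,0,-1],[-0.8,23,0,0,0,0,-1],[-0.8,27,0,0,0,0,-1],[-0.8,30,0,0,0,0,-1],[-0.8,31.5,0,0,0,0,-1],[-0.8,32.1,0,0,0,0,-1],[-0.8,32.1,0,0,0,0,-1],[-0.8,32.1,0,0,0,0,-1]])

```text
t: 14.83
ee_pos: [483.1, 374.1, 193.2]
orientation: [0.152, -3.137, 0.002]
ft_force: [0.0, -0.5, -0.1]
width: 14.2
grasp_force: 30.0
```

Emit:
servo_tool(increments=[[0.1,0.15,-2,0,0,0,-1],[0.1,0.15,-4,0,0,0,-1],[0.1,0.15,-6,0,0,0,-1],[0.1,0.15,-6.7,0,0,0,-1],[0.1,0.15,-6.7,0,0,0,-1],[0.1,0.15,-6.7,0,0,0,-1]])

```text
t: 15.33
ee_pos: [484.5, 376.1, 126.9]
orientation: [0.152, -3.138, 0.001]
ft_force: [-0.5, -0.7, -1.4]
width: 13.8
grasp_force: 30.0
```

```bash
python3 - <<'E'
from h import *
import pickle
t=grab('top');s=grab('side');pickle.dump((t,s),open('k.pkl','wb'))
print(ctrl.get_obs()['ee_pos'],'key side px',proj(s,(483,375.8,42)))
c=lambda I,x,y,w,h,k:cv2.resize(I[y:y+h,x:x+w,::-1],None,fx=k,fy=k,interpolation=cv2.INTER_CUBIC)
cv2.imwrite('pics/key.png',c(s['image'],225,105,65,65,9))
E
```

```text
[485.0045607  377.07495131 127.88654953] key side px (np.float64(255.01389762197198), np.float64(153.06017793361463))
```

View pics/key.png

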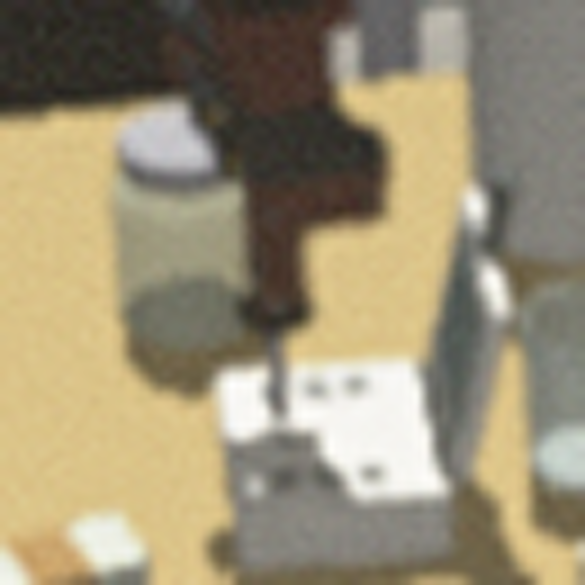

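The key in the earlier side view (255.6,152.9) and the stylus tip now (255.8,151.2) line up, so I'll press.

Emit:
servo_tool(increments=[[0,0,-0.7,0,0,0,-1],[0,0,-1.4,0,0,0,-1],[0,0,-1.8,0,0,0,-1],[0,0,-2.0,0,0,0,-1],[0,0,-2.0,0,0,0,-1],[0,0,-2.0,0,0,0,-1]])

```text
t: 15.93
ee_pos: [484.2, 377.2, 106.7]
orientation: [-0.154, 3.138, -0.0]
ft_force: [0.4, -0.1, 2.2]
width: 14.3
grasp_force: 30.0
```

Emit:
servo_tool(increments=[[0,0,-0.1,0,0,0,-1],[0,0,-0.2,0,0,0,-1],[0,0,-0.3,0,0,0,-1],[0,0,-0.3,0,0,0,-1]])

```text
t: 16.27
ee_pos: [484.4, 377.3, 105.1]
orientation: [-0.154, 3.137, 0.0]
ft_force: [-1.6, -2.7, 12.1]
width: 13.7
grasp_force: 30.0
```

Emit:
servo_tool(increments=[[0,0,2,0,0,0,-1],[0,0,5,0,0,0,-1],[0,0,9,0,0,0,-1],[0.2,-3,9,0,0,0,-1],[0.4,-7,9,0,0,-7,-1],[0.7,-11,9,0,0,-14,-1],[0.7,-15,9,0,0,-21,-1],[0.7,-19,9,0,0,-28,-1],[0.7,-23,9,0,0,-35,-1],[0.7,-27,9,0,0,-42,-1],[0.7,-31,9,0,0,-49,-1],[0.7,-35,9,0,0,-56,-1],[0.7,-39,9,0,0,-63,-1],[0.7,-42,9,0,0,-70,-1],[0.7,-44,9,0,0,-77,-1],[0.7,-44,9,0,0,-84,-1],[0.7,-44,9,0,0,-87,-1],[0.7,-44,9,0,0,-87,-1]])

```text
t: 17.77
ee_pos: [490.7, -63.3, 193.3]
orientation: [-2.052, -2.378, 0.0]
ft_force: [-0.4, 0.7, -2.0]
width: 13.8
grasp_force: 30.0
```

Emit:
servo_tool(increments=[[0,-3,0,0,0,0,-1],[0,-7,0,0,0,0,-1],[0,-11,0,0,0,0,-1],[0,-15,0,0,0,0,-1],[0,-19,0,0,0,0,-1],[0,-23,0,0,0,0,-1],[0,-27,0,0,0,0,-1],[0,-30,0,0,0,0,-1],[0,-31.8,0,0,0,0,-1],[0,-32.3,0,0,0,0,-1],[0,-32.3,0,0,0,0,-1],[0,-32.3,0,0,0,0,-1]])

```text
t: 18.77
ee_pos: [490.9, -384.6, 193.1]
orientation: [-2.046, -2.382, -0.001]
ft_force: [-0.5, 0.5, -0.8]
width: 14.0
grasp_force: 30.0
```

```bash
python3 - <<'E'
from h import *
o=ctrl.get_obs();print(o['ee_pos'],o['orientation'],o['width'],o['qpos'])
E
```

```text
[ 490.93823403 -384.63126937  193.11671854] [-2.04612596e+00 -2.38206712e+00 -5.66931261e-04] 13.997209644045288 [-6.83853794e-01  4.55261561e-01  1.65449463e+00  4.62006171e-04
  1.03321628e+00 -8.35528886e-01]
```

Emit:
servo_tool(increments=[[0.05,-0.1,-3,0,0,0,-1],[0.05,-0.1,-5,0,0,0,-1],[0.05,-0.1,-7,0,0,0,-1],[0.05,-0.1,-9,0,0,0,-1],[0.05,-0.1,-10,0,0,0,-1],[0.05,-0.1,-10.6,0,0,0,-1],[0.05,-0.1,-10.6,0,0,0,-1],[0.05,-0.1,-10.6,0,0,0,-1]])

```text
t: 19.43
ee_pos: [492.2, -386.5, 88.2]
orientation: [2.047, 2.382, 0.0]
ft_force: [0.2, -0.5, 0.0]
width: 14.5
grasp_force: 30.0
```

Emit:
servo_tool(increments=[[0,0,-0.2,0,0,0,-1],[0,0,-0.4,0,0,0,-1],[0,0,-0.5,0,0,0,-1]])

```text
t: 19.68
ee_pos: [492.4, -387.4, 84.3]
orientation: [2.047, 2.38, 0.0]
ft_force: [-3.7, 4.4, 18.3]
width: 14.0
grasp_force: 30.0
```

Emit:
servo_tool(increments=[[0,0,0.1,0,0,0,-0.5],[0,0,0.1,0,0,0,0],[0,0,0.1,0,0,0,0.2],[0,0,0.1,0,0,0,0.2],[0,0,3,0,0,0,0.2],[0,0,7,0,0,0,0.2],[0,0,11,0,0,0,0.5],[0,1.5,13,0,0,0,1],[-2,5,13,0,0,0,1],[-5,9,13,0,0,0,1],[-7,13,13,0,0,0,1],[-7,16,13,0,0,0,1],[-7,16,13,0,0,0,1]])

```text
t: 20.77
ee_pos: [418.4, -221.5, 212.1]
orientation: [-2.044, -2.38, -0.0]
ft_force: [-0.1, -1.0, -0.5]
width: 87.8
grasp_force: 0.0
```

```bash
cat > c.py <<'E'
from h import *
import pickle
T=grab('top');S=grab('side');pickle.dump((T,S),open('c.pkl','wb'))
o=ctrl.get_obs();print(o['ee_pos'],o['orientation'].round(3),o['qpos'].round(2))
def cart(t,z=42,roi=(130,130,400,275)):
    im=t['image'].astype(float);b=im.sum(2)/3
    hsv=cv2.cvtColor(t['image'],cv2.COLOR_RGB2HSV)
    br=cv2.inRange(hsv,(5,100,80),(18,200,200)); 
    wh=cv2.inRange(hsv,(0,0,140),(179,50,255))
    x0,y0,x1,y1=roi
    for c in cv2.findContours(br,0,1)[0]:
        m=cv2.moments(c)
        if not 30<m['m00']<160: continue
        u,v=m['m10']/m['m00'],m['m01']/m['m00']
        if not(x0<u<x1 and y0<v<y1): continue
        k=np.zeros_like(wh);U,V=int(round(u)),int(round(v))
        cv2.circle(k,(U,V),16,255,-1)
        q=cv2.bitwise_and(cv2.bitwise_or(wh,br),k)
        n,l,st,ce=cv2.connectedComponentsWithStats(q,connectivity=4)
        i=l[V,U]
        ys,xs=np.nonzero(l==i)
        P=np.array([onz(t,a,bb,z)[:2] for a,bb in zip(xs,ys)])
        C=P.mean(0);w,E=np.linalg.eigh(np.cov((P-C).T));e=E[:,1];e=e*np.sign(e[0])
        L=np.sqrt(12*w)
        print('px',(round(u,1),round(v,1)),'c',C.round(1),'yaw',np.degrees(np.arctan2(e[1],e[0])).round(1),'size',L.round(0),'n',len(xs))
if __name__=='__main__': cart(T)
E
python3 c.py; python3 - <<'E'
import pickle,cv2,numpy as np
t,s=pickle.load(open('c.pkl','rb'))
c=cv2.resize(t['image'][140:280,120:400,::-1],None,fx=2,fy=2,interpolation=cv2.INTER_CUBIC)
d=cv2.resize(s['image'][230:310,250:350,::-1],None,fx=2,fy=2,interpolation=cv2.INTER_CUBIC)
cv2.imwrite('pics/c1.png',np.hstack([c,cv2.copyMakeBorder(d,0,120,0,0,cv2.BORDER_CONSTANT)]))
E
```

```text
[ 421.69356032 -226.05966221  213.02078066] [2.045 2.383 0.   ] [-0.52  0.22  1.95 -0.    0.97 -0.67]
px (189.0, 249.1) c [367.7 298.9] yaw 16.9 size [42. 59.] n 179
px (327.2, 167.5) c [ 640.5 -216.5] yaw -89.1 size [30. 47.] n 100
px (206.2, 165.7) c [673.2 228.5] yaw 0.1 size [40. 59.] n 168
px (248.2, 165.1) c [656.6  74.3] yaw -10.5 size [42. 91.] n 258
```

View pics/c1.png

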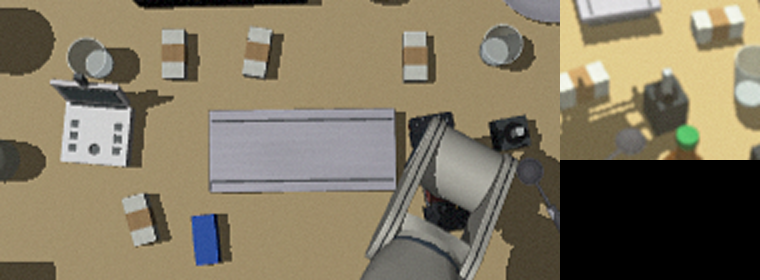

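The stylus hangs in its stand again: side view, inset (668,80). The platter is empty. Now I'll measure the carton poses with a closed mask, and the platter axes.

```bash
cat > c.py <<'E'
from h import *
import pickle,sys
def pca(t,xs,ys,z):
    P=np.array([onz(t,a,b,z)[:2] for a,b in zip(xs,ys)])
    r=cv2.minAreaRect((P).astype(np.float32))
    C=P.mean(0);w,E=np.linalg.eigh(np.cov((P-C).T));e=E[:,1];e=e*np.sign(e[0])
    return C.round(1),'yaw',np.degrees(np.arctan2(e[1],e[0])).round(1),np.sqrt(12*w).round(0),len(xs)
def cart(t,boxes,z=42):
    im=t['image'].astype(int)
    wh=((im.min(2)>125)&(im.max(2)-im.min(2)<40))
    br=(im[:,:,0]-im[:,:,2]>55)&(im[:,:,0]>95)&(im[:,:,0]<175)&(im[:,:,1]<0.78*im[:,:,0])
    q=cv2.morphologyEx(((wh|br)*255).astype(np.uint8),cv2.MORPH_CLOSE,np.ones((3,3),np.uint8))
    for u,v in boxes:
        k=np.zeros_like(q);k[v-16:v+17,u-14:u+15]=q[v-16:v+17,u-14:u+15]
        n,l,st,ce=cv2.connectedComponentsWithStats(k,connectivity=4)
        i=1+np.argmax(st[1:,4]);ys,xs=np.nonzero(l==i);print((u,v),*pca(t,xs,ys,z))
if __name__=='__main__':
    t=grab('top');s=grab('side');pickle.dump((t,s),open('c.pkl','wb'))
    o=ctrl.get_obs();print(o['ee_pos'].round(1),o['orientation'].round(3),o['width'].round(1))
    a=list(map(int,sys.argv[1:]));cart(t,list(zip(a[::2],a[1::2])))
E
python3 - <<'E'
from c import *
t0=pickle.load(open('top0.pkl','rb'));t,_=pickle.load(open('c.pkl','rb'))
cart(t,[(190,249),(248,166),(206,167),(327,168)]);cart(t0,[(352,242)])
im=t0['image'].astype(int);m=(im.min(2)>95)&(im.max(2)-im.min(2)<45);m[:185]=0;m[245:]=0;m[:,:215]=0;m[:,330:]=0
m=cv2.morphologyEx((m*255).astype(np.uint8),cv2.MORPH_CLOSE,np.ones((5,5),np.uint8))
ys,xs=np.nonzero(m);print('platter',*pca(t0,xs,ys,50))
print(t0['image'][190:200,268].sum(1)//3,t0['image'][230:242,268].sum(1)//3,t0['image'][215,219:230].sum(1)//3,t0['image'][215,313:324].sum(1)//3)
E
```

```text
(190, 249) [383.3 303.4] yaw -69.4 [29. 42.] 92
(248, 166) [686.3  68.9] yaw 83.1 [29. 42.] 87
(206, 167) [625.5 229.4] yaw 87.9 [30. 41.] 88
(327, 168) [ 673.4 -216.7] yaw 89.8 [29. 41.] 84
(352, 242) [ 397.8 -295. ] yaw -78.4 [29. 41.] 87
platter [472.5  -4. ] yaw 89.2 [151. 339.] 3897
[129 134 136 126 114 161 159 163 159 120] [ 80 159 159 155 149 148 135 131 131 134 134 132] [135 135 136 136 133 115 172 163 163 163 162] [157 155 154 158 137  53  61  62  60  69 137]
```

```bash
python3 - <<'E'
s=open('c.py').read()
a=s.index("    br=(im");b=s.index("    for u,v in boxes")
s=s[:a]+"    q=(wh*255).astype(np.uint8)\n"+s[b:]
a=s.index("        i=1+");b=s.index("print((u,v)")
s=s[:a]+"        big=[i for i in range(1,n) if st[i,4]>25];ys,xs=np.nonzero(np.isin(l,big));"+s[b:]
open('c.py','w').write(s)
E
python3 - <<'E'
from c import *
t0=pickle.load(open('top0.pkl','rb'));t,_=pickle.load(open('c.pkl','rb'))
cart(t,[(190,249),(248,166),(206,167),(327,168)]);cart(t0,[(352,242)])
E
```

```text
(190, 249) [353.2 295.4] yaw 14.8 [ 42. 112.] 179
(248, 166) [655.6  74.7] yaw -10.4 [ 41. 111.] 169
(206, 167) [655.2 228.7] yaw -1.5 [ 41. 111.] 169
(327, 168) [ 640.9 -216.2] yaw -0.7 [ 42. 113.] 164
(352, 242) [ 367.8 -300.6] yaw 10.3 [ 41. 111.] 171
```

Emit:
servo_tool(increments=[[2.2,2.8,0,0,0,7,1],[4.4,5.6,0,0,0,14,1],[6.6,8.4,0,0,0,21,1],[8.8,11.2,-1,0,0,28,1],[11,14,-2,0,0,35,1],[13.2,17,-3,0,0,42,1],[15.5,20,-5,0,0,49,1],[18,23,-7,0,0,56,1],[20,26,-8,0,0,63,1],[22,29,-9,0,0,69,1],[23.4,30,-10,0,0,71,1],[23.4,30,-10,0,0,71,1],[23.4,30,-10,0,0,71,1]])

```text
t: 21.95
ee_pos: [656.2, 72.7, 111.2]
orientation: [-0.285, -3.127, 0.001]
ft_force: [-0.4, 0.0, -0.1]
width: 87.9
grasp_force: 0.0
```

Emit:
servo_tool(increments=[[0,0.2,-3,0,0,0,1],[0,0.2,-6,0,0,0,1],[0,0.2,-9,0,0,0,1],[0,0.2,-10.3,0,0,0,1],[0,0.2,-10.3,0,0,0,1],[0,0.2,-10.3,0,0,0,0],[0,0.2,-10.3,0,0,0,-0.2],[0,0.2,-10.3,0,0,0,-0.2],[0,0.2,-10.3,0,0,0,-0.2],[0,0.2,-10.3,0,0,0,-0.2],[0,0.2,-10.3,0,0,0,-0.2]])

```text
t: 22.87
ee_pos: [656.1, 75.3, 10.5]
orientation: [0.284, 3.127, 0.0]
ft_force: [0.6, -0.1, 0.5]
width: 51.4
grasp_force: 0.0
```

Emit:
servo_tool(increments=[[0,0,0,0,0,0,-0.4],[0,0,0,0,0,0,-0.4],[0,0,0,0,0,0,-0.4],[0,0,0,0,0,0,-0.4],[0,0,3,0,0,0,-0.4],[0,0,6,0,0,0,-0.4],[0,0,9,0,0,0,-0.4],[-3,-1,11,0,0,-7,-0.4],[-6,-2,11,0,0,-14,-0.4],[-9,-3,11,0,0,-21,-0.4],[-12,-5,11,0,0,-28,-0.4],[-15,-6,11,0,0,-35,-0.4],[-17,-7,11,0,0,-42,-0.4],[-18.3,-7.9,11,0,0,-49,-0.4],[-18.3,-7.9,11,0,0,-56,-0.4],[-18.3,-7.9,11,0,0,-63,-0.4],[-18.3,-7.9,11,0,0,-70,-0.4],[-18.3,-7.9,11,0,0,-77,-0.4],[-18.3,-7.9,11,0,0,-80.4,-0.4],[-18.3,-7.9,11,0,0,-80.4,-0.4]])

```text
t: 24.53
ee_pos: [472.3, -3.9, 119.3]
orientation: [-2.239, -2.203, 0.001]
ft_force: [0.1, 0.3, -1.8]
width: 42.0
grasp_force: 30.0
```

Emit:
servo_tool(increments=[[0,0,-2,0,0,0,-0.4],[0,0,-4,0,0,0,-0.4],[0,0,-5.3,0,0,0,-0.4],[0,0,-5.7,0,0,0,-0.4],[0,0,-5.85,0,0,0,-0.4],[0,0,-5.85,0,0,0,-0.4],[0,0,-5.85,0,0,0,-0.4]])

```text
t: 25.12
ee_pos: [473.1, -3.9, 61.6]
orientation: [2.235, 2.206, 0.001]
ft_force: [0.6, 1.3, -1.2]
width: 41.8
grasp_force: 30.0
```

Emit:
servo_tool(increments=[[0,0,-0.1,0,0,0,-0.4],[0,0,-0.1,0,0,0,0],[0,0,-0.1,0,0,0,0.5],[0,0,-0.1,0,0,0,1],[0,0,-0.1,0,0,0,1],[0,0,3,0,0,0,1],[0,0,6,0,0,7,1],[-1,3,8,0,0,14,1],[-2,6,8,0,0,21,1],[-3,9,8,0,0,28,1],[-4,12,8,0,0,35,1],[-5,15,8,0,0,42,1],[-6,18,8,0,0,49,1],[-8,21,8,0,0,56,1],[-10,24,8,0,0,63,1],[-11,27,7,0,0,70,1],[-12,29.9,6,0,0,77,1],[-12,29.9,6,0,0,84,1],[-12,29.9,6,0,0,91,1],[-12,29.9,6,0,0,98,1]])

```text
t: 26.78
ee_pos: [352.1, 295.8, 120.9]
orientation: [0.21, -3.134, 0.0]
ft_force: [1.0, 0.0, 0.5]
width: 87.6
grasp_force: 0.0
```

```bash
python3 c.py 190 249 271 215 206 167 327 168 352 242
```

```text
Traceback (most recent call last):
  File "c.py", line 18, in <module>
    o=ctrl.get_obs();print(o['ee_pos'].round(1),o['orientation'].round(3),o['width'].round(1))
                                                                          ^^^^^^^^^^^^^^^^
AttributeError: 'float' object has no attribute 'round'
```

```bash
sed -i "s/,o\['width'\].round(1)//" c.py; python3 - <<'E'
from c import *
t,s=pickle.load(open('c.pkl','rb'))
cart(t,[(206,167),(327,168),(352,242)])
im=t['image'];print(im[215,255:290].tolist());print(im[205:225,262].sum(1)//3)
E
```

```text
(206, 167) [655.4 228.7] yaw -1.6 [ 40. 112.] 170
(327, 168) [ 641.4 -216.2] yaw 0.4 [ 42. 114.] 174
(352, 242) [ 367.4 -300.5] yaw 10.1 [ 41. 111.] 176
[[156, 156, 165], [157, 154, 164], [157, 157, 161], [183, 183, 176], [175, 176, 171], [180, 181, 173], [175, 176, 168], [179, 182, 173], [182, 185, 177], [179, 182, 174], [168, 161, 150], [138, 110, 75], [143, 116, 84], [140, 116, 82], [139, 112, 79], [141, 115, 82], [138, 111, 77], [143, 117, 85], [143, 116, 83], [141, 115, 85], [174, 168, 158], [181, 184, 178], [182, 184, 178], [181, 182, 176], [176, 180, 171], [180, 181, 173], [181, 182, 174], [191, 194, 188], [44, 42, 49], [76, 74, 78], [77, 73, 79], [75, 75, 80], [77, 73, 78], [107, 107, 111], [162, 162, 172]]
[165 164 160 151 183 175 177 178 178 177 178 180 179 183 161  88 163 160
 160 160]
```

Emit:
servo_tool(increments=[[0.1,0,-3,0,0,7,1],[0.1,0,-6,0,0,7,1],[0.1,0,-9,0,0,7,1],[0.1,0,-11,0,0,7,1],[0.1,0,-11,0,0,7,1],[0.1,0,-11,0,0,7,0],[0.1,0,-11,0,0,7,-0.4],[0.1,0,-11,0,0,7,-0.4],[0.1,0,-11,0,0,7,-0.4],[0.1,0,-11,0,0,7,-0.4],[0.1,0,-11,0,0,7,-0.4],[0.1,0,-11,0,0,7,-0.4],[0.1,0,-11,0,0,7,-0.4],[0.1,0,-11,0,0,7,-0.4]])

```text
t: 28.05
ee_pos: [353.8, 295.3, 11.5]
orientation: [-0.389, 3.117, 0.0]
ft_force: [-0.5, -1.1, 6.7]
width: 42.0
grasp_force: 29.9
```

```bash
python3 - <<'E'
from h import *
import pickle
t,s=pickle.load(open('c.pkl','rb'));print(onz(t,270,213.8,92))
E
```

```text
[472.72954413  -4.59102005  92.        ]
```

Emit:
servo_tool(increments=[[0,0,3,0,0,0,-0.4],[0,0,7,0,0,0,-0.4],[0,0,11,0,0,-7,-0.4],[1,-2,12,0,0,-14,-0.4],[2,-4,12,0,0,-21,-0.4],[4,-6,12,0,0,-28,-0.4],[6,-8,12,0,0,-35,-0.4],[8,-11,12,0,0,-42,-0.4],[10,-14,12,0,0,-49,-0.4],[11,-17,12,0,0,-56,-0.4],[12,-19,12,0,0,-63,-0.4],[12,-20.6,12,0,0,-70,-0.4],[12,-20.6,12,0,0,-77,-0.4],[12,-20.6,12,0,0,-84,-0.4],[12,-20.6,12,0,0,-91,-0.4],[12,-20.6,12,0,0,-98,-0.4],[12,-20.6,12,0,0,-105,-0.4],[12,-20.6,12,0,0,-105,-0.4],[12,-20.6,12,0,0,-105,-0.4]])

```text
t: 29.63
ee_pos: [473.2, 89.1, 130.8]
orientation: [-2.232, -2.21, 0.001]
ft_force: [-0.3, 0.2, -1.9]
width: 41.8
grasp_force: 29.9
```

Emit:
servo_tool(increments=[[0.05,0,-3,0,0,0,-0.4],[0.05,0,-5.5,0,0,0,-0.4],[0.05,0,-6.6,0,0,0,-0.4],[0.05,0,-6.9,0,0,0,-0.4],[0.05,0,-6.95,0,0,0,-0.4],[0.05,0,-6.95,0,0,0,-0.4]])

```text
t: 30.13
ee_pos: [474.2, 89.2, 61.7]
orientation: [-2.234, -2.208, 0.0]
ft_force: [-0.5, 0.4, -1.5]
width: 41.9
grasp_force: 30.0
```

Emit:
servo_tool(increments=[[0,-0.07,0,0,0,0,-0.4],[0,-0.15,0,0,0,0,-0.4],[0,-0.15,0,0,0,0,-0.4]])

```text
t: 30.38
ee_pos: [474.3, 87.5, 61.8]
orientation: [2.236, 2.207, 0.0]
ft_force: [-1.0, 0.1, -2.3]
width: 42.3
grasp_force: 30.0
```

Emit:
servo_tool(increments=[[0,0,-0.05,0,0,0,0],[0,0,-0.05,0,0,0,0.5],[0,0,-0.05,0,0,0,1],[0,0,-0.05,0,0,0,1],[0,0,3,0,0,0,1],[0,0,6,0,0,0,1],[0,-3,8,0,0,-7,1],[0,-7,8,0,0,-14,1],[0,-11,8,0,0,-21,1],[0,-15,8,0,0,-28,1],[-1,-19,8,0,0,-35,1],[-3,-23,8,0,0,-42,1],[-5,-27,8,0,0,-49,1],[-7,-31,8,0,0,-56,1],[-9,-35,8,0,0,-63,1],[-10.7,-38.8,8,0,0,-70,1],[-10.7,-38.8,6,0,0,-77,1],[-10.7,-38.8,5,0,0,-79,1],[-10.7,-38.8,5,0,0,-79,1]])

```text
t: 31.97
ee_pos: [365.5, -300.6, 110.0]
orientation: [-3.127, -0.273, 0.003]
ft_force: [-0.2, 0.2, -0.1]
width: 87.5
grasp_force: 0.0
```

```bash
python3 c.py 206 167 327 168; python3 - <<'E'
from h import *
import pickle
t,s=pickle.load(open('c.pkl','rb'))
c=cv2.resize(t['image'][140:280,140:400,::-1],None,fx=3,fy=3,interpolation=cv2.INTER_CUBIC)
cv2.imwrite('pics/c2.png',c)
E
```

```text
[ 366.9 -300.1  111.5] [-3.128e+00 -2.820e-01  1.000e-03]
(206, 167) [654.9 228.8] yaw -1.1 [ 40. 111.] 168
(327, 168) [ 640.5 -215.9] yaw 0.3 [ 42. 113.] 164
```

View pics/c2.png

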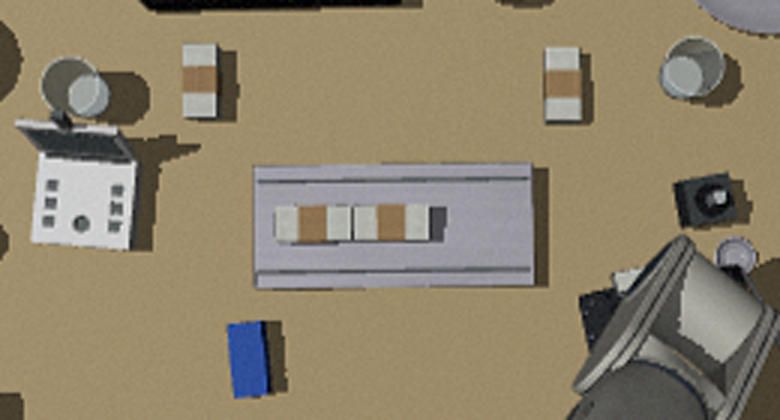

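Two cartons lie in line on the platter at (313,223) and (391,223) with a hairline gap, and the others are unmoved. Next I'll pick the carton near the stand.

Emit:
servo_tool(increments=[[0.05,0,-3,0,0,0,1],[0.05,0,-6,0,0,0,1],[0.05,0,-9,0,0,0,1],[0.05,0,-10,0,0,0,1],[0.05,0,-10,0,0,0,1],[0.05,0,-10,0,0,0,0],[0.05,0,-10,0,0,0,-0.4],[0.05,0,-10,0,0,0,-0.4],[0.05,0,-10,0,0,0,-0.4],[0.05,0,-10,0,0,0,-0.4],[0.05,0,-10,0,0,0,-0.4],[0.05,0,-10,0,0,0,-0.4],[0.05,0,-10,0,0,0,-0.4],[0.05,0,-10,0,0,0,-0.4]])

```text
t: 33.23
ee_pos: [367.7, -300.5, 11.9]
orientation: [3.129, 0.28, 0.0]
ft_force: [-0.0, -0.5, 6.1]
width: 42.1
grasp_force: 29.9
```

Emit:
servo_tool(increments=[[0,0,3,0,0,0,-0.4],[0,0,7,0,0,0,-0.4],[0,0,11,0,0,7,-0.4],[1,2,12,0,0,14,-0.4],[2,4,12,0,0,21,-0.4],[4,7,12,0,0,28,-0.4],[6,10,12,0,0,35,-0.4],[8,13,12,0,0,42,-0.4],[9,16,12,0,0,49,-0.4],[10,18.5,12,0,0,56,-0.4],[10.4,20.2,12,0,0,63,-0.4],[10.4,20.2,12,0,0,70,-0.4],[10.4,20.2,12,0,0,77,-0.4],[10.4,20.2,12,0,0,79,-0.4],[10.4,20.2,12,0,0,79,-0.4],[10.4,20.2,12,0,0,79,-0.4]])

```text
t: 34.57
ee_pos: [471.3, -98.3, 131.3]
orientation: [-2.238, -2.204, 0.001]
ft_force: [0.6, 0.2, -0.3]
width: 41.8
grasp_force: 29.9
```

Emit:
servo_tool(increments=[[0.05,0,-3,0,0,0,-0.4],[0.05,0,-5.5,0,0,0,-0.4],[0.05,0,-6.6,0,0,0,-0.4],[0.05,0,-6.9,0,0,0,-0.4],[0.05,0,-6.95,0,0,0,-0.4],[0.05,0,-6.95,0,0,0,-0.4]])

```text
t: 35.07
ee_pos: [472.2, -98.5, 62.3]
orientation: [-2.238, -2.205, 0.0]
ft_force: [-0.7, 0.1, -1.2]
width: 41.9
grasp_force: 30.0
```

Emit:
servo_tool(increments=[[0,0.07,0,0,0,0,-0.4],[0,0.15,0,0,0,0,-0.4],[0,0.15,0,0,0,0,-0.4]])

```text
t: 35.32
ee_pos: [472.4, -96.8, 62.4]
orientation: [2.237, 2.206, 0.001]
ft_force: [-0.5, 0.3, -0.7]
width: 42.0
grasp_force: 30.0
```

Emit:
servo_tool(increments=[[0,0,-0.05,0,0,0,0],[0,0,-0.05,0,0,0,0.5],[0,0,-0.05,0,0,0,1],[0,0,-0.05,0,0,0,1],[0,0,3,0,0,0,1],[0,0,6,0,0,-7,1],[2,-1,8,0,0,-14,1],[5,-3,8,0,0,-21,1],[8,-5,8,0,0,-28,1],[11,-7,8,0,0,-35,1],[14,-9,8,0,0,-42,1],[16,-11,8,0,0,-49,1],[16.8,-11.9,8,0,0,-56,1],[16.8,-11.9,7,0,0,-63,1],[16.8,-11.9,6,0,0,-70,1],[16.8,-11.9,5,0,0,-77,1],[16.8,-11.9,5,0,0,-84,1],[16.8,-11.9,5,0,0,-89,1],[16.8,-11.9,5,0,0,-89,1]])

```text
t: 36.9
ee_pos: [639.9, -215.8, 111.6]
orientation: [-3.141, -0.001, 0.001]
ft_force: [-0.5, -0.4, -0.2]
width: 87.5
grasp_force: 0.0
```

```bash
python3 c.py 206 167; python3 - <<'E'
from h import *
import pickle
t,s=pickle.load(open('c.pkl','rb'))
im=t['image'].astype(int)
b=(im[:,:,0]-im[:,:,2]>40)
k=np.zeros(b.shape,np.uint8);k[203:228,232:312]=b[203:228,232:312]
n,l,st,ce=cv2.connectedComponentsWithStats(k)
for i in range(1,n):
    if st[i,4]>40: print(st[i],ce[i].round(1),onz(t,*ce[i],92).round(1))
print(proj(t,(640.9,-216,42)), im[168,318:345].sum(1)//3)
E
```

```text
[ 640.1 -215.9  112. ] [-3.141 -0.01   0.   ]
(206, 167) [655.4 228.7] yaw -1.6 [ 40. 112.] 170
[240 209   9  12 106] [243.9 214.4] [472.8  87.7  92. ]
[266 208   9  12 108] [270.  213.5] [473.8  -4.6  92. ]
(np.float64(327.08822349111256), np.float64(167.43592914958913)) [ 75 169 165 163 164 160 154 153 142 137 136 129 120 122 120 116 110 115
 124 107  76  63  60  44  37  34  50]
```

Emit:
servo_tool(increments=[[0.05,0,-3,0,0,0,1],[0.05,0,-6,0,0,0,1],[0.05,0,-9,0,0,0,1],[0.05,0,-10,0,0,0,1],[0.05,0,-10,0,0,0,1],[0.05,0,-10,0,0,0,0],[0.05,0,-10,0,0,0,-0.4],[0.05,0,-10,0,0,0,-0.4],[0.05,0,-10,0,0,0,-0.4],[0.05,0,-10,0,0,0,-0.4],[0.05,0,-10,0,0,0,-0.4],[0.05,0,-10,0,0,0,-0.4],[0.05,0,-10,0,0,0,-0.4],[0.05,0,-10,0,0,0,-0.4]])

```text
t: 38.17
ee_pos: [640.8, -215.9, 12.5]
orientation: [3.141, 0.006, 0.001]
ft_force: [0.0, 0.6, 3.6]
width: 42.1
grasp_force: 29.9
```

Emit:
servo_tool(increments=[[0,0,3,0,0,0,-0.4],[0,0,7,0,0,0,-0.4],[0,0,11,0,0,7,-0.4],[0,0,15,0,0,14,-0.4],[-2,2,15,0,0,21,-0.4],[-4,4,15,0,0,28,-0.4],[-6,6,15,0,0,35,-0.4],[-8,8,15,0,0,42,-0.4],[-10,10,15,0,0,49,-0.4],[-12,12,15,0,0,56,-0.4],[-14,14,15,0,0,63,-0.4],[-16,16,15,0,0,70,-0.4],[-16.8,16.5,15,0,0,77,-0.4],[-16.8,16.5,15,0,0,84,-0.4],[-16.8,16.5,15,0,0,89,-0.4],[-16.8,16.5,15,0,0,89,-0.4],[-16.8,16.5,15,0,0,89,-0.4]])

```text
t: 39.58
ee_pos: [472.5, -50.8, 162.0]
orientation: [-2.24, -2.203, 0.0]
ft_force: [0.6, 0.2, -1.4]
width: 41.9
grasp_force: 29.9
```

Emit:
servo_tool(increments=[[0,0,-2,0,0,0,-0.4],[0,0,-3.5,0,0,0,-0.4],[0,0,-4.5,0,0,0,-0.4],[0,0,-5,0,0,0,-0.4],[0,0,-5,0,0,0,-0.4]])

```text
t: 40.0
ee_pos: [471.9, -50.9, 111.0]
orientation: [-2.237, -2.203, 0.002]
ft_force: [0.3, 0.4, -1.7]
width: 42.1
grasp_force: 29.9
```

Emit:
servo_tool(increments=[[0.05,0,-0.4,0,0,0,-0.4],[0.05,0,-0.6,0,0,0,-0.4],[0.05,0,-0.65,0,0,0,-0.4],[0.05,0,-0.65,0,0,0,-0.4]])

```text
t: 40.33
ee_pos: [473.3, -50.9, 105.8]
orientation: [2.236, 2.206, 0.0]
ft_force: [0.7, -0.1, -1.6]
width: 42.1
grasp_force: 29.9
```

Emit:
servo_tool(increments=[[0,0,-0.07,0,0,0,-0.4],[0,0,-0.07,0,0,0,-0.4],[0,0,-0.07,0,0,0,0],[0,0,-0.07,0,0,0,0.5],[0,0,-0.07,0,0,0,1],[0,0,-0.07,0,0,0,1],[0,0,3,0,0,0,1],[0,0,6,0,0,7,1],[2,3,7,0,0,14,1],[4,6,7,0,0,21,1],[6,9,7,0,0,28,1],[8,12,7,0,0,35,1],[10,15,7,0,0,42,1],[12,18,6,0,0,49,1],[14,21,5,0,0,56,1],[16,24,4,0,0,63,1],[17.5,27,2,0,0,70,1],[18.2,28,1,0,0,77,1],[18.2,28,1,0,0,84,1],[18.2,28,1,0,0,89,1]])

```text
t: 42.0
ee_pos: [654.6, 230.2, 113.8]
orientation: [-0.037, -3.139, 0.001]
ft_force: [0.0, 0.5, 0.3]
width: 87.5
grasp_force: 0.0
```

```bash
cat > b.py <<'E'
from h import *
import pickle
o=ctrl.get_obs();print(o['ee_pos'].round(1),o['orientation'].round(3),o['width'])
t=grab('top');s=grab('side');pickle.dump((t,s),open('c.pkl','wb'))
im=t['image'].astype(int);b=(im[:,:,0]-im[:,:,2]>40)
k=np.zeros(b.shape,np.uint8);k[198:228,232:312]=b[198:228,232:312]
n,l,st,ce=cv2.connectedComponentsWithStats(k)
for i in range(1,n):
    if st[i,4]>25: print(st[i],ce[i].round(1),onz(t,*ce[i],92).round(1),onz(t,*ce[i],134).round(1))
E
python3 b.py
```

```text
[654.6 230.2 113.8] [-3.700e-02 -3.139e+00  1.000e-03] 87.50586757639059
[240 209   9  12 106] [243.9 214.4] [472.8  87.7  92. ] [470.5  83.7 134. ]
```

```bash
python3 - <<'E'
from h import *
import pickle
t,s=pickle.load(open('c.pkl','rb'))
a=cv2.resize(t['image'][150:280,160:340,::-1],None,fx=2.2,fy=2.2,interpolation=cv2.INTER_CUBIC)
b=cv2.resize(s['image'][140:260,200:360,::-1],None,fx=2.5,fy=2.5,interpolation=cv2.INTER_CUBIC)
h=max(a.shape[0],b.shape[0]);P=lambda x:cv2.copyMakeBorder(x,0,h-x.shape[0],0,0,0)
cv2.imwrite('pics/c3.png',np.hstack([P(a),P(b)]))
E
```

```text
(no output)
```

View pics/c3.png

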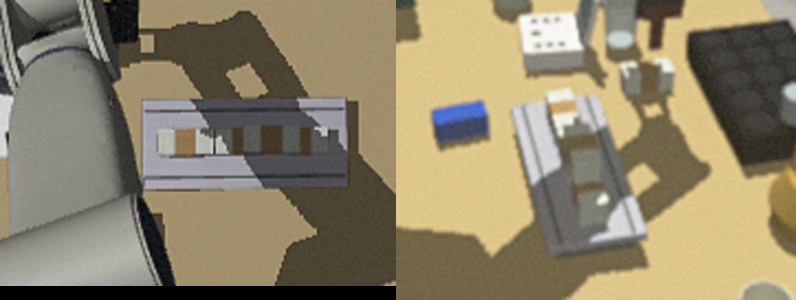

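The side and top views show three cartons in a row with the fourth on top at about (270,140), all in the arm's shadow. The last carton is still at its place. I'll pick it now.

Emit:
servo_tool(increments=[[0.05,-0.1,-3,0,0,0,1],[0.05,-0.1,-6,0,0,0,1],[0.05,-0.1,-9,0,0,0,1],[0.05,-0.1,-10.2,0,0,0,1],[0.05,-0.1,-10.2,0,0,0,1],[0.05,-0.1,-10.2,0,0,0,0],[0.05,-0.1,-10.2,0,0,0,-0.4],[0.05,-0.1,-10.2,0,0,0,-0.4],[0.05,-0.1,-10.2,0,0,0,-0.4],[0.05,-0.1,-10.2,0,0,0,-0.4],[0.05,-0.1,-10.2,0,0,0,-0.4],[0.05,-0.1,-10.2,0,0,0,-0.4],[0.05,-0.1,-10.2,0,0,0,-0.4],[0.05,-0.1,-10.2,0,0,0,-0.4]])

```text
t: 43.27
ee_pos: [655.8, 228.3, 14.0]
orientation: [0.049, 3.141, 0.0]
ft_force: [-2.1, 0.3, 4.3]
width: 41.9
grasp_force: 29.9
```

Emit:
servo_tool(increments=[[0,0,3,0,0,0,-0.4],[0,0,7,0,0,0,-0.4],[0,0,11,0,0,-7,-0.4],[0,0,15,0,0,-14,-0.4],[-2,-2,16,0,0,-21,-0.4],[-4,-4,16,0,0,-28,-0.4],[-6,-6,16,0,0,-35,-0.4],[-8,-8,16,0,0,-42,-0.4],[-10,-10,16,0,0,-49,-0.4],[-12,-12,16,0,0,-56,-0.4],[-14,-14,16,0,0,-63,-0.4],[-16,-16,16,0,0,-70,-0.4],[-18.2,-18,16,0,0,-77,-0.4],[-18.2,-18.5,16,0,0,-84,-0.4],[-18.2,-18.5,16,0,0,-89,-0.4],[-18.2,-18.5,16,0,0,-89,-0.4],[-18.2,-18.5,16,0,0,-89,-0.4]])

```text
t: 44.68
ee_pos: [473.6, 43.0, 173.5]
orientation: [-2.234, -2.209, 0.0]
ft_force: [-0.9, -0.2, -1.5]
width: 41.8
grasp_force: 29.9
```

Emit:
servo_tool(increments=[[0,0,-2,0,0,0,-0.4],[0,0,-4,0,0,0,-0.4],[0,0,-5.5,0,0,0,-0.4],[0,0,-6,0,0,0,-0.4],[0,0,-6,0,0,0,-0.4]])

```text
t: 45.1
ee_pos: [472.8, 43.3, 112.3]
orientation: [-2.233, -2.207, 0.004]
ft_force: [-0.6, 0.5, -1.4]
width: 41.9
grasp_force: 29.9
```

Emit:
servo_tool(increments=[[0.05,0,-0.3,0,0,0,-0.4],[0.05,-0.05,-0.55,0,0,0,-0.4],[0.05,-0.1,-0.65,0,0,0,-0.4],[0.05,-0.1,-0.65,0,0,0,-0.4]])

```text
t: 45.43
ee_pos: [474.4, 42.1, 107.4]
orientation: [2.236, 2.206, 0.001]
ft_force: [0.1, -0.1, -1.4]
width: 41.9
grasp_force: 29.9
```

Emit:
servo_tool(increments=[[0,0,-0.1,0,0,0,-0.4],[0,0,-0.1,0,0,0,-0.4],[0,0,-0.1,0,0,0,0],[0,0,-0.1,0,0,0,0.5],[0,0,-0.1,0,0,0,1],[0,0,-0.1,0,0,0,1],[0,0,3,0,0,0,1],[0,0,7,0,0,0,1],[0,0,11,0,0,0,1],[0,-3,13,0,0,0,1],[0,-7,13,0,0,0,1],[0,-11,13,0,0,0,1],[0,-15,13,0,0,0,1],[-2,-19,13,0,0,0,1],[-4,-23,13,0,0,0,1],[-6,-27,13,0,0,0,1],[-8,-31,13,0,0,0,1],[-10,-35,13,0,0,0,1],[-12,-38,13,0,0,0,1],[-12,-38,13,0,0,0,1]])

```text
t: 47.1
ee_pos: [351.7, -341.9, 237.3]
orientation: [2.239, 2.201, -0.002]
ft_force: [0.4, 1.1, 0.1]
width: 87.6
grasp_force: 0.0
```

```bash
python3 b.py; python3 - <<'E'
from h import *
import pickle
t,s=pickle.load(open('c.pkl','rb'))
a=cv2.resize(t['image'][150:280,130:400,::-1],None,fx=1.8,fy=1.8,interpolation=cv2.INTER_CUBIC)
b=cv2.resize(s['image'][120:240,210:330,::-1],None,fx=2.5,fy=2.5,interpolation=cv2.INTER_CUBIC)
h=max(a.shape[0],b.shape[0]);P=lambda x:cv2.copyMakeBorder(x,0,h-x.shape[0],0,0,0)
cv2.imwrite('pics/c4.png',np.hstack([P(a),P(b)]))
E
```

```text
[ 351.7 -341.9  237.3] [ 2.239e+00  2.201e+00 -2.000e-03] 87.64008210905286
[279 207   9  12 108] [283.  212.5] [476.3 -50.7  92. ] [473.9 -51.  134. ]
[240 209   4  12  43] [241.3 214.3] [473.2  97.   92. ] [471.   92.7 134. ]
[252 208  10  12 119] [256.5 213.5] [475.1  43.3  92. ] [472.8  40.5 134. ]
```

View pics/c4.png

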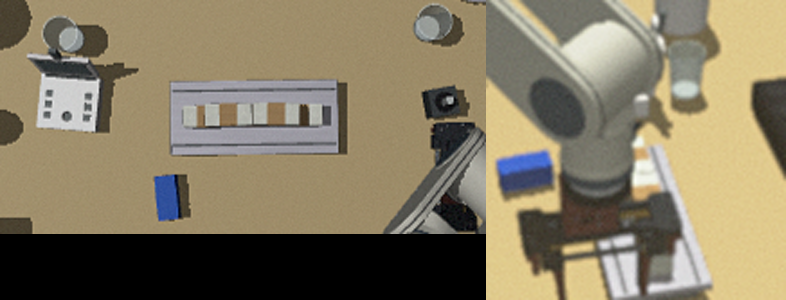

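The final view shows five cartons bonded in line: the upper two centred at y≈40.5 and −51, over the joints at about 42 and −50. The display leans back, the stylus is in its stand, and the cups are unmoved. I'll hand the job in.

```bash
python3 -c "
from workcell import ctrl
print(ctrl.close_job())"
```

```text
the job is handed in; nothing more can be done
None
```

I handed the job in at about 47 s: the display stands at about 101°, the zero key was pressed fully down on the empty platter, the stylus hangs back in its stand, and all five cartons lie bonded 3 + 2 along the platter's middle line.

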